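# Roll the pipe into the slot of the folding workbench

### The arm

A 6-joint arm with a two-finger parallel gripper is mounted at the origin on the work surface. World frame = base frame: x ahead of the robot, y to its left, z up, the work surface at z = 0. Lengths are in mm, angles in degrees, forces in N, time in s.
With the tool pointing down it reaches from about 350 to 925 mm from the base axis. Payload 6.4 kg.
Tool frame: the origin (TCP) lies midway between the tips of the shut fingers; the grasp point (between the pads) lies 19 mm behind it; x points along the fingers, y is the direction in which the jaws open and shut, and the axes are right-handed (so a half turn about x gives the same grasp; the last joint's range is limited). The gripper opens to 85 mm and grips with 20 to 120 N. Pads are 22 mm wide; open, the fingers measure 114 mm over their backs; the gripper's body (76 mm by 85 mm) begins 54 mm behind the grasp point. The pads swing forward as they close: fully open they stand 13 mm farther back than shut.
Start: joints at [-83.658, 14.043, 89.255, -0, 76.702, -9.975], TCP at [182.632, -623.826, 231.29] pointing down, gripper open.
Joint ranges: [-179.41, 179.41], [-58.25, 129.5], [7.25, 145.43], [-54.29, 234.29], [11.92, 165.04], [-157.13, 157.13]. Speed limits (degrees/s): [147.25, 147.25, 180, 180, 180, 180].

### API

Orientations are given as [roll, pitch, yaw] about the fixed x, y, z axes, in that order (R = Rz(yaw) Ry(pitch) Rx(roll)).
In Python, from plant import robot, eoat, solve_ik, read_camera, job, trace gives the robot as it stands. Calls block until the motion is done:
- robot.movep(position, orientation): joint-space move of the TCP to a pose.
- robot.servo_line(position, velocity=150, orientation=None): straight line of the TCP; orientation=None keeps the orientation; velocity is the mean speed in mm/s.
- robot.set_joints(angles): joint-space move.
- eoat.gripper_to(opening, force=None): finger opening in mm; force is the grip in N (None keeps the last); returns when the fingers have stopped.
- robot.dwell(seconds).
- solve_ik(position, orientation): joint angles nearest the present ones, or None.
- read_camera(name): name is "scene" or "top" or "wrist"; returns a dict with "color" (420x560x3 uint8, red, green, blue), "intrinsics" (3x3 intrinsics, pixels), "rvec" (rotation vector, rad) and "tvec" (3), from world to camera coordinates, as OpenCV has them; the wrist camera has in their place "T_tool_cam" (4x4, takes a point from camera to tool coordinates, whose origin is the TCP and whose axes are the tool frame's). Camera axes: x right, y down, z forward; pixel columns grow to the right and rows downward; lengths in mm; the calibration is good to about 2 mm. A picture is of the moment at which its call begins: read the wrist's pose just before it. There is no depth.
A pose or a line that the arm cannot do raises robot.Unreachable and nothing moves.
- job.job_done(): hands the job in, once; it reports no verdict.
Trained networks look in a picture, given as the dict that the camera call returned (one of the last four; its "shot" number tells which), for a name from the list of things; names that differ only in an ending like _2 or _b are one class to them, and where a whole thing is asked for, a point or a joint stands for the part that bears it (a point fixed in the world has none). Each returns a list of dicts, best first, with "conf" (0 to 1); they miss things now and then, are a little off and sometimes report something else, mostly with a low value. They report only what shows in the picture. A call takes as long as a camera call.
- trace(picture, name): "pixels" (420x560 bool, what is visible of it) and "box" ([left, top, right, bottom] in pixels, round what is visible of it).
Readings, each from a call of its own:
- robot.current_time_s(): time.
- robot.current_joint_positions(): joint angles.
- robot.current_qvel(): joint speeds.
- robot.current_tau(): joint torques, N m.
- robot.current_position(): TCP position.
- robot.current_tcp_rot(): TCP orientation.
- robot.current_ft_force(): force on the tool from outside, world axes, zero at the start.
- robot.current_torque(): the same for the moment, N m.
- robot.current_grip_width(): finger opening in mm.
Only numpy, scipy, OpenCV 4.12 (cv2) and the standard library are available. Lean on these libraries where they do the work, as an engineer would, in place of code of your own. Each camera call takes 0.05 s, during which the arm holds its last target.

### The job

A length of pipe lies on one jaw of the folding workbench, alongside the slot between the two wooden jaws. With the fingertips on it, roll it gently across the jaw, keeping it on the wood all the way, until it drops into the slot and lies still there along the two jaws, ready to be clamped and sawn. Roll it, do not drag it, pick it up or send it running, and leave the tin, the coupling and the square where they are.

Things in the scene. Friction and masses are not known exactly. Their poses are not given: they have to be found in the camera images.
- workbench: Fixed folding workbench, two level pale wooden jaws. Origin: middle of the slot between the jaws, at the height of their top faces; y runs along the slot, x across the jaws, z up. Each jaw 130 mm wide (x), 610 long, 25 thick; slot 22 mm wide, open below, as long as the jaws; outer edges at x = +-141 mm. Fixed grey dogs (45 x 28, 26 high) at (-76, -270), (76, 270) mm.
- pipe: Loose bare pipe with a tape band, 50 mm diameter, 220 long, 0.3-0.65 kg. Origin: on its axis at mid-length; y is its axis, x and z turn as it rolls. Starts parallel to the slot, 65-102 mm from its middle, on the -x or +x jaw, axis 25 mm above it; in the slot 22.5 mm. Let go at 0.1 m/s it coasts about 10 mm; entering the slot fast it runs over. A pressed fingertip moves twice as far as the axis.
- paste_tin: Loose round metal tin, 44 mm diameter, 55 mm high, standing on the jaw without the pipe, 65 to 102 mm from the slot's middle. Origin: centre of its underside. To be left alone.
- coupling: Loose brass sleeve, 60 mm outside diameter, 45 mm high, standing on end near the +y end of the -x jaw. Origin: centre of its underside. To be left alone.
- square: Loose small try square lying flat near the -y end of the +x jaw: dark wooden stock 18 x 85 x 16 mm along its y, steel blade 75 x 22 x 3 mm pointing along its +x from the stock's -y end. Origin: centre of the stock's underside. To be left alone.

How it is judged (in metres and radians):
On the way, in this order (a step that is already met when the one before it is completed fails the run):
1. the pipe has rolled, not slid, through about a quarter turn or more while still on the jaw it started on (angle between pipe's own z axis and vertical above 1.5 rad and (x of pipe in the frame of workbench above 0.008 m or x of pipe in the frame of workbench below -0.008 m)).
2. the pipe lies in the slot (x of pipe in the frame of workbench between -0.004 and 0.004 m and z of pipe in the frame of workbench below 0.0238 m), for 0.2 s.
At the end, for the whole second after the job is handed in: The pipe rests still on both edges of the slot: axis within 4 mm of the slot's middle, over 1.2 mm lower than on the flat, within 2 degrees of the slot's direction, its middle within 180 mm of the bench's; tin, coupling and square within 12 mm of where they stood, the tin upright (all of step 2 and y of pipe in the frame of workbench between -0.18 and 0.18 m and z of pipe in the frame of workbench above 0.019 m and angle between the y axis of pipe and the y axis of workbench, either way round below 0.035 rad and linear speed of pipe below 0.01 m/s and angular speed of pipe below 0.2 rad/s and distance of each of paste_tin, coupling, square from where it was at the start of the episode below 0.012 m and angle between paste_tin's own z axis and vertical below 0.2 rad); the robot touches nothing.
It fails at once if the pipe is lifted (its middle over 10 mm higher than it lay on the jaw) (z of pipe in the frame of workbench above 0.035 m).
It fails at once if the pipe is sent running (faster than 0.45 m/s) (linear speed of pipe above 0.45 m/s).
It fails at once if the pipe comes off the jaws (its middle over 135 mm from the slot) (x of pipe in the frame of workbench above 0.135 m or x of pipe in the frame of workbench below -0.135 m).
It fails at once if the tin, the coupling or the square is knocked away (over 20 mm) (distance of any of paste_tin, coupling, square from where it was at the start of the episode above 0.02 m).
It also fails if it takes over 59 s, if anything falls off the work surface, if the arm or the gripper's body presses on something with over 40 N, if the wrist force passes 120 N, or if a joint passes its speed limit or range.

## Working session

There is one attempt and no reset: what is moved stays moved. The work goes in short steps, each a Python script; the robot and the scene stay as the last script left them, time stands still between calls to the robot, and variables do not carry over. Pictures are saved under pics/ and viewed, and the job is handed in when it is done.

```bash
mkdir -p pics; ls; python3 - <<'E'
from plant import robot, eoat, solve_ik, read_camera, job, trace
import cv2,numpy as np
for n in ["scene","top"]:
    p=read_camera(n); cv2.imwrite(f"pics/{n}0.png",p["color"][:,:,::-1])
    np.savez(f"{n}0.npz",K=p["intrinsics"],r=p["rvec"],t=p["tvec"])
    print(n,p["intrinsics"].tolist(),p["rvec"],p["tvec"])
    for o in ["workbench","pipe","paste_tin","coupling","square"]:
        for d in trace(p,o)[:2]:
            m=d["pixels"]; ys,xs=np.nonzero(m)
            c=cv2.findContours(m.astype(np.uint8),0,2)[0]; c=max(c,key=cv2.contourArea)
            print(o,round(d["conf"],2),d["box"],m.sum(),xs.mean().round(1),ys.mean().round(1),cv2.boxPoints(cv2.minAreaRect(c)).round(1).tolist())
print(robot.current_time_s(),robot.current_position(),robot.current_tcp_rot())
E
```

```text
pics
scene [[462.77599849999064, 0.0, 276.05660620004994], [0.0, 462.77599849999064, 212.8296119525502], [0.0, 0.0, 1.0]] [ 0.86599241  2.47697593 -1.14837519] [ 447.48349317 -179.29205732 1226.28890646]
pipe 0.93 [261.0, 153.3, 346.8, 223.7] 2240 305.2 187.4 [[256.6000061035156, 169.0], [270.8999938964844, 147.89999389648438], [352.0, 202.6999969482422], [337.70001220703125, 223.8000030517578]]
paste_tin 0.78 [210.0, 197.2, 234.7, 232.2] 673 222.2 213.5 [[209.1999969482422, 198.1999969482422], [231.1999969482422, 195.5], [235.39999389648438, 228.8000030517578], [213.3000030517578, 231.60000610351562]]
coupling 0.67 [354.8, 235.6, 393.1, 273.9] 1154 374.3 253.3 [[354.6000061035156, 270.5], [360.70001220703125, 231.1999969482422], [394.29998779296875, 236.3000030517578], [388.20001220703125, 275.6000061035156]]
square 0.97 [146.6, 151.5, 199.8, 173.9] 498 176.0 165.2 [[146.60000610351562, 154.6999969482422], [200.60000610351562, 153.39999389648438], [201.10000610351562, 173.89999389648438], [147.10000610351562, 175.10000610351562]]
top [[381.87013307357944, 0.0, 275.4286200849831], [0
[... 417 characters left out ...]
5 253.0 [[262.20001220703125, 243.5], [367.70001220703125, 238.39999389648438], [368.8999938964844, 262.20001220703125], [263.3999938964844, 267.29998779296875]]
paste_tin 0.74 [318.4, 152.0, 342.4, 177.9] 413 328.0 166.1 [[312.0, 168.0], [329.5, 150.5], [343.5, 164.5], [326.0, 182.0]]
coupling 0.68 [188.4, 224.7, 218.6, 249.1] 356 203.2 236.8 [[189.0, 223.0], [220.0, 223.0], [220.0, 250.0], [189.0, 250.0]]
square 0.71 [410.2, 155.5, 446.7, 197.0] 725 432.2 179.2 [[402.20001220703125, 157.10000610351562], [441.29998779296875, 151.0], [447.70001220703125, 192.3000030517578], [408.5, 198.3000030517578]]
0.6 [ 182.64336583 -623.83235916  231.30056849] [  32.50157786   89.99934339 -131.1808967 ]
```

View pics/top0.png

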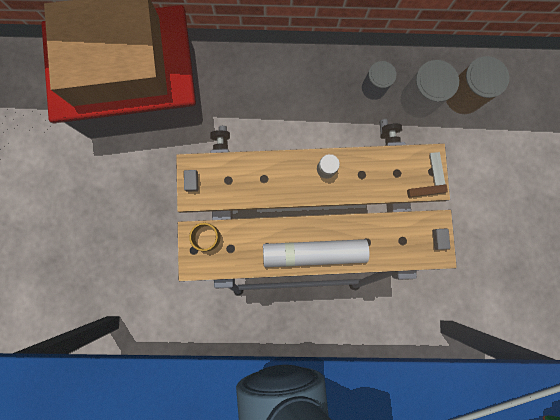

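View pics/scene0.png

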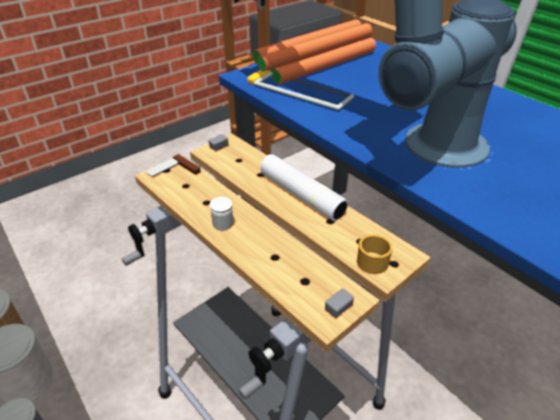

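The top view shows the pipe on the lower (−x, robot-side) jaw at about (316,253). The coupling is at (204,237), the tin at (329,165) and the square at (432,179). Next I fit the bench pose from the jaw corners.

```bash
python3 - <<'E'
import cv2
a=cv2.imread("pics/top0.png")
c=[a[y:y+50,x:x+66] for x,y in [(160,135),(405,130),(160,195),(405,195),(160,245),(405,240)]]
c=[cv2.resize(i,None,fx=6,fy=4*1,interpolation=2) for i in c]
c=[cv2.resize(i,(396,200),interpolation=2) for i in c]
cv2.imwrite("pics/tc.png",cv2.vconcat([cv2.hconcat(c[i:i+2]) for i in (0,2,4)]))
s=cv2.imread("pics/scene0.png")[125:355,125:440]
cv2.imwrite("pics/sc.png",cv2.resize(s,None,fx=2.5,fy=2.5,interpolation=2))
E
```

```text
(no output)
```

View pics/tc.png

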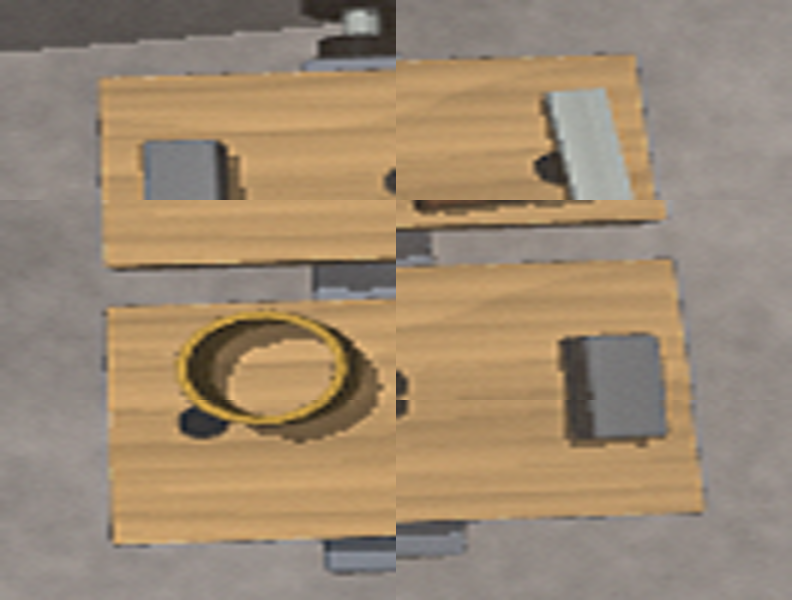

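View pics/sc.png

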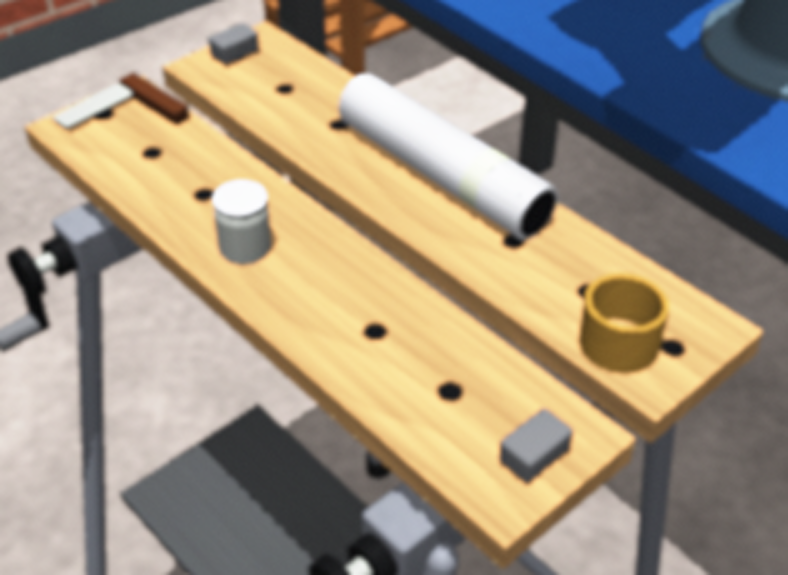

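```bash
cat > h.py <<'E'
import numpy as np,cv2
from scipy.optimize import least_squares,minimize
def Rz(a): c,s=np.cos(a),np.sin(a); return np.array([[c,-s,0],[s,c,0],[0,0,1]])
cam={n:np.load(f"{n}0.npz") for n in("top","scene")}
def proj(n,P):
    c=cam[n]; return cv2.projectPoints(np.asarray(P,float).reshape(-1,3),c["r"],c["t"],c["K"],None)[0].reshape(-1,2)
def w(b,P): return np.array(b[:3])+np.asarray(P,float)@Rz(b[3]).T
def iw(b,P): return (np.asarray(P,float)-np.array(b[:3]))@Rz(b[3])
def pipepts(x,y,a,z=25):
    t=np.linspace(0,2*np.pi,60); c=[]
    for s in(-110,110): c.append(np.c_[25*np.cos(t),0*t+s,25*np.sin(t)])
    return np.vstack(c)@Rz(a).T+[x,y,z]
def fit(b,masks,pts,x0):
    def cost(p):
        s=0
        for n,m in masks.items():
            h=cv2.convexHull((proj(n,w(b,pts(*p)))*16).round().astype(np.int32)*1)
            hh=(h*4//16).astype(np.int32)
            im=np.zeros((1680,2240),np.uint8); cv2.fillConvexPoly(im,hh+2,1)
            im=cv2.resize(im.astype(np.float32),(560,420),interpolation=cv2.INTER_AREA)
            s+=np.abs(im-m).sum()/m.sum()
        return s
    d=np.eye(len(x0))*([15,15]+[.05]*(len(x0)-2))
    return minimize(cost,x0,method="Nelder-Mead",options=dict(initial_simplex=np.vstack([x0,x0+d]),xatol=.05,fatol=1e-4))
E
cat > fitb.py <<'E'
from h import *
B=np.array
T={(141,305):(176.6,154.1),(141,-305):(444.6,143.4),(11,305):(177.1,210.8),(-11,305):(177.6,221.6),(11,-305):(449.5,199.4),(-11,-305):(450.8,209.1),(-141,305):(178.8,280.4),(-141,-305):(455.8,267.9)}
S={(-141,305):(429.6,257.5),(-11,305):(386.7,292.7),(11,305):(377.9,300.7),(141,305):(325.9,344.7),(141,-305):(135.5,176.7),(-11,-305):(190.7,152.7),(-141,-305):(230.7,133.9)}
def run(use):
    def f(b): return np.concatenate([(proj(n,w(b,[(*k,0) for k in D]))-B(list(D.values()))).ravel() for n,D in use])
    r=least_squares(f,[600,0,0,0],loss="soft_l1"); print(r.x.round(3),np.degrees(r.x[3]),f(r.x).reshape(-1,2).round(1).tolist()); return r.x
run([("top",T)]);run([("scene",S)]);b=run([("top",T),("scene",S)])
np.save("b.npy",b)
E
python3 fitb.py; cat > see.py <<'E'
from plant import *
from h import *
b=np.load("b.npy")
pc={n:read_camera(n) for n in("top","scene")}
mk={n:trace(pc[n],"pipe")[0]["pixels"] for n in pc}
for use in (["top"],["scene"],["top","scene"]):
    r=fit(b,{n:mk[n] for n in use},pipepts,np.array([-80.,0,0])); print("pipe",use,r.x.round(3),round(r.fun,3))
t=np.linspace(0,2*np.pi,40)
def cyl(rad,h): return lambda x,y: np.vstack([np.c_[rad*np.cos(t)+x,rad*np.sin(t)+y,0*t+z] for z in(0,h)])
for o,f,x0 in(("paste_tin",cyl(22,55),[80.,-40]),("coupling",cyl(30,45),[-70.,240])):
    for use in (["top"],["scene"],["top","scene"]):
        r=fit(b,{n:trace(pc[n],o)[0]["pixels"] for n in use},f,np.array(x0)); print(o,use,r.x.round(1),round(r.fun,3))
E
python3 see.py
```

```text
[ 5.60788e+02 -4.87540e+01  2.78560e+01  6.00000e-02] 3.41523665397864 [[-0.1, -0.2], [-0.3, -0.1], [0.4, 0.4], [0.0, -0.5], [0.1, 0.2], [-0.2, 0.2], [-0.2, 0.2], [0.3, -0.1]]
[ 5.55748e+02 -5.11210e+01  2.47580e+01  6.00000e-02] 3.445457133970974 [[-0.5, 0.5], [-0.4, 1.2], [0.5, -0.2], [0.6, -0.7], [-0.2, -0.5], [-0.7, -0.4], [0.6, 0.4]]
[ 5.59828e+02 -4.85480e+01  2.90470e+01  6.00000e-02] 3.449881770309322 [[-0.4, 0.2], [-0.2, 0.1], [0.1, 0.8], [-0.2, -0.1], [0.3, 0.4], [-0.1, 0.5], [-0.4, 0.8], [0.5, 0.2], [-0.3, 0.6], [-0.4, 1.6], [0.4, 0.3], [0.1, 0.2], [-1.7, -0.9], [-1.8, -0.9], [-0.3, -0.1]]
pipe ['top'] [-9.3099e+01  8.9790e+00 -2.0000e-03] 0.027
pipe ['scene'] [-9.8689e+01  4.8250e+00  2.0000e-03] 0.039
pipe ['top', 'scene'] [-9.3689e+01  8.3920e+00 -1.0000e-03] 0.179
paste_tin ['top'] [ 92.6 -29.5] 0.134
paste_tin ['scene'] [ 87.2 -33.6] 0.052
paste_tin ['top', 'scene'] [ 90.8 -28.9] 0.28Traceback (most recent call last):
  File "see.py", line 12, in <module>
    r=fit(b,{n:trace(pc[n],o)[0]["pixels"] for n in use},f,np.array(x0)); print(o,use,r.x.round(1),round(r.fun,3))
               ~~~~~~~~~~~~~~^^^
IndexError: list index out of range
```

Bench origin is about (560, −48.5, 28) with yaw 3.4°. The pipe is at bench x≈−94, y≈8. I'll press with both spread fingertips, whose 22 mm width lies across the pipe, and roll it in short strokes. First step is the approach and a touch.

```bash
cat > mv.py <<'E'
from plant import *
from h import *
b=np.load("b.npy"); b[:3]=[560.6,-48.7,27.9]; b[3]=np.radians(3.43)
O=[0,90,3.43]
def tgt(x,y,z): return w(b,[x,y,z-b[2]]).tolist()   # bench x,y, world z
def F(): return np.array(robot.current_ft_force())
def touch(x,y,z0,zmin,thr=3,step=1.0,bias=0):
    z=z0
    while z>zmin:
        z-=step; robot.servo_line(tgt(x,y,z),velocity=25)
        f=F()[2]-bias
        if f>thr: return z,f
    return z,f
E
python3 - <<'E'
from mv import *
for o in ([0,90,3.43],[0,90,-176.57]): print(o,solve_ik(tgt(-103,8,110),o))
o=O
robot.movep(tgt(-103,8,110),o)
print(F(),robot.current_position(),robot.current_grip_width(),robot.current_time_s())
robot.servo_line(tgt(-103,8,72),velocity=80)
f0=F(); print("bias",f0,F())
np.save("bias.npy",f0)
z,f=touch(-103,8,72,58,bias=f0[2]); print(z,f,robot.current_position(),iw(b,robot.current_position()))
import cv2
for n in("scene","top"):
    cv2.imwrite(f"pics/{n}1.png",read_camera(n)["color"][:,:,::-1])
print(robot.current_time_s())
E
```

```text
[0, 90, 3.43] [ -20.03109324   -3.19304176  121.55400603    0.           61.63903573
 -113.46109324]
[0, 90, -176.57] [-2.00310932e+01 -3.19304176e+00  1.21554006e+02 -2.54444375e-14
  6.16390357e+01  6.65389068e+01]
[ 0.3242999  -0.26594859  0.03844913] [457.67065146 -47.43649136 110.29862589] 85.25223349040843 3.3667
bias [-0.53475743  1.09416014 -0.16262443] [-0.53475743  1.09416014 -0.16262443]
66.0 4.593595477510888 [457.9941929  -46.91340705  66.64276954] [-102.31511284    7.92219972   38.74276954]
5.5917
```

View pics/scene1.png

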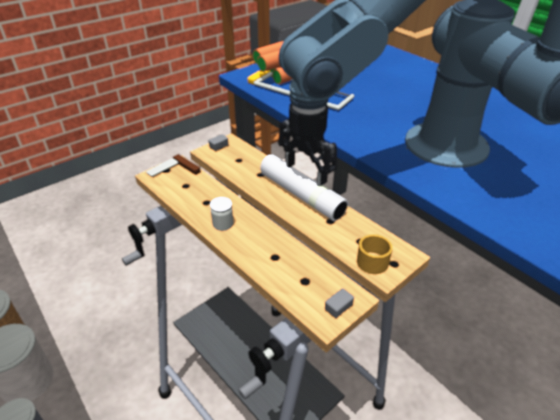

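View pics/top1.png

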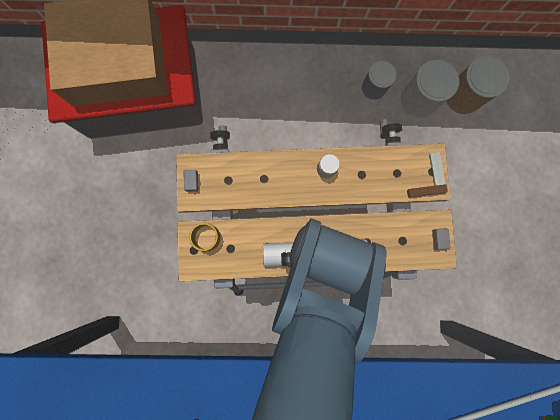

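The fingertips rest on top of the pipe (scene image about (310,170)) with about 4.6 N. Now the first stroke.

```bash
cat >> mv.py <<'E'
def stroke(x0,x1,y,z,bias,step=5,v=40,fset=5,fmin=None):
    x=x0; L=[]
    while abs(x1-x)>.1:
        x=x+np.clip(x1-x,-step,step)
        f=F()-bias
        z+=np.clip((f[2]-fset)*0.08,-.4,.4)
        robot.servo_line(tgt(x,y,z),velocity=v)
        f=F()-bias; fx=f@Rz(b[3])[:,0]
        L.append((round(x),round(z,1),round(fx,1),round(f[2],1)))
        if fmin and f[2]<fmin: break
    print(L); return x,z
def lift(x,y,z=88): robot.servo_line(tgt(x,y,z),velocity=80)
def look():
    p=read_camera("scene"); d=trace(p,"pipe")
    if d: print("scene pipe",d[0]["box"],round(d[0]["conf"],2))
    return p
E
python3 - <<'E'
from mv import *
bias=np.load("bias.npy")
x,z=stroke(-103,-65,8,66,bias,fmin=.8)
lift(x,8); print(robot.current_time_s())
p=look(); cv2.imwrite("pics/scene2.png",cv2.resize(p["color"][120:300,180:440,::-1],None,fx=3,fy=3))
p=read_camera("wrist"); cv2.imwrite("pics/wrist2.png",p["color"][:,:,::-1])
E
```

```text
[(-98, np.float64(66.1), np.float64(0.5), np.float64(4.9)), (-93, np.float64(66.1), np.float64(0.8), np.float64(6.8)), (-88, np.float64(66.2), np.float64(1.3), np.float64(6.4)), (-83, np.float64(66.3), np.float64(0.4), np.float64(6.7)), (-78, np.float64(66.5), np.float64(2.0), np.float64(6.2)), (-73, np.float64(66.6), np.float64(-0.1), np.float64(5.9)), (-68, np.float64(66.6), np.float64(0.8), np.float64(5.0)), (-65, np.float64(66.6), np.float64(1.1), np.float64(5.9))]
8.1833
scene pipe [250.7, 159.3, 340.3, 223.3] 0.84
```

View pics/scene2.png

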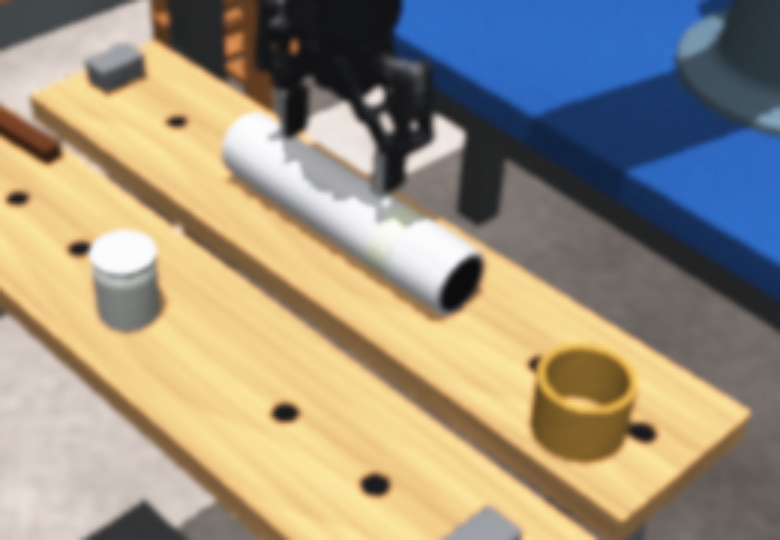

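View pics/wrist2.png

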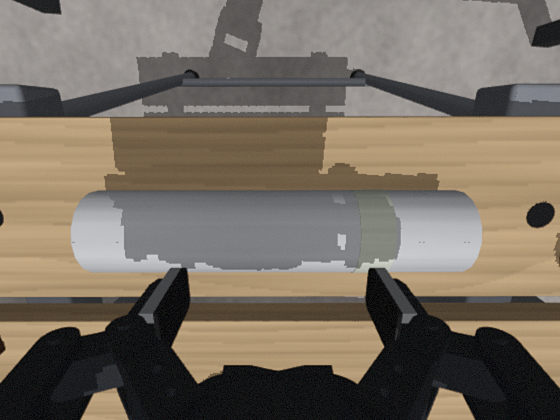

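```bash
cat >> mv.py <<'E'
from scipy.spatial.transform import Rotation as Rot
def wlook(name=None,x0=-75.):
    pos=np.array(robot.current_position()); e=robot.current_tcp_rot()
    p=read_camera("wrist")
    T=np.eye(4); T[:3,:3]=Rot.from_euler("xyz",e,degrees=True).as_matrix(); T[:3,3]=pos
    C=np.linalg.inv(T@np.array(p["T_tool_cam"]))
    cam["wrist"]=dict(K=p["intrinsics"],r=cv2.Rodrigues(C[:3,:3])[0],t=C[:3,3])
    d=trace(p,"pipe")
    im=p["color"][:,:,::-1].copy()
    r=None
    if d:
        r=fit(b,{"wrist":d[0]["pixels"]},pipepts,np.array([x0,8.,0])); print("wrist pipe",r.x.round(3),round(r.fun,3)); r=r.x
    for X in(-141,-11,11,141):
        q=proj("wrist",w(b,[(X,-80,0),(X,80,0)])); cv2.line(im,tuple(map(int,q[0])),tuple(map(int,q[1])),(0,0,255),1)
    if name: cv2.imwrite(f"pics/{name}.png",im)
    return r
E
python3 - <<'E'
from mv import *
wlook("wrist3"); print(robot.current_time_s())
E
```

```text
wrist pipe [-7.3507e+01  8.0790e+00  3.0000e-03] 0.02
8.4333
```

View pics/wrist3.png

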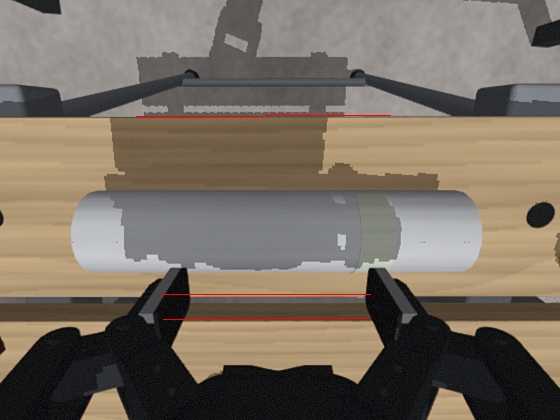

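The wrist overlay agrees with the jaw edges to about 1 mm. The pipe is at x=−73.5, parallel to the slot, and rolled 20 mm for 38 mm of fingertip travel, so it is rolling cleanly. Continuing.

```bash
python3 - <<'E'
from mv import *
px=-73.5
for i in range(2):
    xs=px-10
    lift(px+8,8); lift(xs,8)
    lift(xs,8,70); bias=F()
    z,f=touch(xs,8,69,58,bias=bias[2]); print("touch",z,f)
    x,z=stroke(xs,xs+38,8,z,bias,fmin=.8)
    lift(x,8)
    r=wlook(f"wrist4{i}",px+20); px=r[0]; print(robot.current_time_s())
    if abs(r[2])>.02: break
E
```

```text
touch 66.0 3.798407863544182
[(-78, np.float64(65.9), np.float64(-0.4), np.float64(5.4)), (-74, np.float64(65.9), np.float64(-0.8), np.float64(6.5)), (-68, np.float64(66.1), np.float64(0.1), np.float64(6.2)), (-64, np.float64(66.1), np.float64(-0.1), np.float64(6.2)), (-58, np.float64(66.2), np.float64(-0.7), np.float64(7.6)), (-54, np.float64(66.4), np.float64(-0.8), np.float64(5.9)), (-48, np.float64(66.5), np.float64(0.5), np.float64(6.2)), (-46, np.float64(66.6), np.float64(-0.7), np.float64(3.9))]
wrist pipe [-5.4573e+01  8.1340e+00  3.0000e-03] 0.017
12.875
touch 66.0 5.049215222530469
[(-60, np.float64(66.0), np.float64(-0.3), np.float64(4.6)), (-55, np.float64(66.0), np.float64(0.1), np.float64(7.0)), (-50, np.float64(66.1), np.float64(0.5), np.float64(5.4)), (-45, np.float64(66.2), np.float64(0.2), np.float64(6.5)), (-40, np.float64(66.3), np.float64(0.4), np.float64(5.7)), (-35, np.float64(66.3), np.float64(1.0), np.float64(6.6)), (-30, np.float64(66.5), np.float64(0.2), np.float64(5.7)), (-27, np.float64(66.5), np.float64(0.8), np.float64(4.5))]
wrist pipe [-3.5205e+01  8.6050e+00 -1.0000e-03] 0.018
17.3167
```

View pics/wrist41.png

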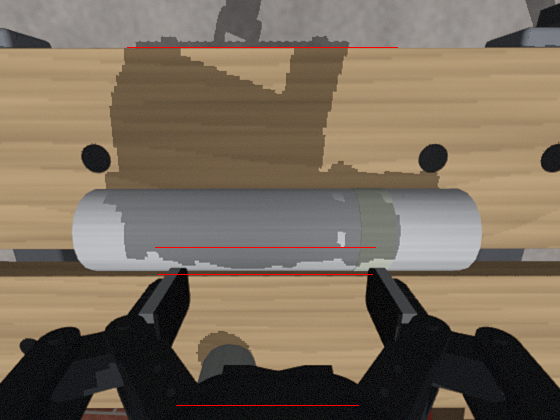

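The pipe is at −35 with the slot edges 1–2 px below the overlay, so about −36. One more stroke, then a slow final one.

```bash
python3 - <<'E'
from mv import *
px=-35.5
for i,(L,st,v,fs) in enumerate([(34,5,40,5),(36,3,25,3)]):
    xs=px-10
    lift(px+8,8); lift(xs,8)
    lift(xs,8,70); bias=F()
    z,f=touch(xs,8,69,60,bias=bias[2],step=.7 if i else 1); print("touch",z,f)
    if f<2: lift(xs,8); wlook("wristx",px); break
    x,z=stroke(xs,xs+L,8,z,bias,step=st,v=v,fset=fs,fmin=.8)
    lift(x,8)
    r=wlook(f"wrist5{i}",px+17); px=r[0]; print(robot.current_time_s())
    if abs(r[2])>.02: break
E
```

```text
touch 66 4.039543106704905
[(-40, np.float64(65.9), np.float64(0.5), np.float64(5.7)), (-36, np.float64(66.0), np.float64(-0.0), np.float64(5.5)), (-30, np.float64(66.0), np.float64(-0.9), np.float64(6.7)), (-26, np.float64(66.2), np.float64(-1.1), np.float64(7.1)), (-20, np.float64(66.3), np.float64(-0.6), np.float64(6.4)), (-16, np.float64(66.4), np.float64(-0.2), np.float64(5.4)), (-12, np.float64(66.5), np.float64(-0.3), np.float64(5.4))]
wrist pipe [-1.8243e+01  8.3470e+00 -1.0000e-03] 0.022
21.4833
touch 66.19999999999999 4.275590231291341
[(-25, np.float64(66.3), np.float64(0.2), np.float64(5.8)), (-22, np.float64(66.5), np.float64(-0.3), np.float64(5.0)), (-19, np.float64(66.7), np.float64(0.2), np.float64(5.2)), (-16, np.float64(66.9), np.float64(-0.9), np.float64(4.3)), (-13, np.float64(67.0), np.float64(0.6), np.float64(2.4)), (-10, np.float64(66.9), np.float64(-0.0), np.float64(0.4))]
wrist pipe [-3.050e-01  8.469e+00 -2.000e-03] 0.105
25.6
```

View pics/wrist51.png

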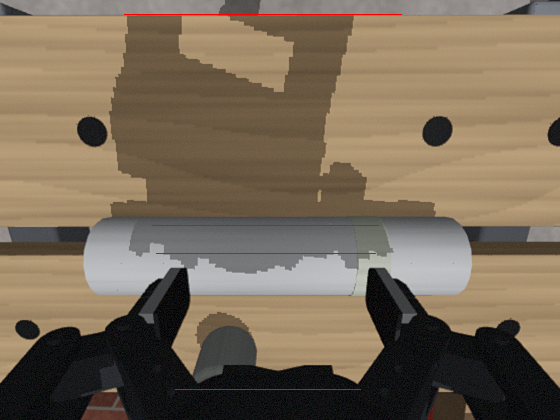

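The pipe has dropped and sits over the slot. I retreat and verify with the fixed cameras.

```bash
sed -i 's/n in use},f,/n in use if trace(pc[n],o)},f,/' see.py; python3 - <<'E'
from mv import *
lift(-10,8,200); r=wlook("wrist6",0.)
robot.set_joints([-83.658, 14.043, 89.255, -0, 76.702, -9.975])
from plant import read_camera
for n in("scene","top"): cv2.imwrite(f"pics/{n}7.png",read_camera(n)["color"][:,:,::-1])
print(robot.current_time_s())
pc={n:read_camera(n) for n in("top","scene")}
mk={n:trace(pc[n],"pipe")[0]["pixels"] for n in pc}
P=lambda z:(lambda x,y,a:pipepts(x,y,a,z))
for n in pc:
  for z in (25,22.5):
    r=fit(b,{n:mk[n]},P(z),np.array([0.,8,0])); print(n,z,r.x.round(3),round(r.fun,3))
t=np.linspace(0,2*np.pi,40)
def cyl(rad,h): return lambda x,y: np.vstack([np.c_[rad*np.cos(t)+x,rad*np.sin(t)+y,0*t+z] for z in(0,h)])
for n in pc:
  for o in("paste_tin","coupling","square"):
    d=trace(pc[n],o)
    if d: print(n,o,d[0]["box"],np.argwhere(d[0]["pixels"]).mean(0)[::-1].round(1))
print(robot.current_time_s(),robot.current_ft_force())
E
```

```text
wrist pipe [ 2.05e-01  8.46e+00 -1.00e-03] 0.016
29.8
top 25 [-1.160e-01  9.184e+00 -1.000e-03] 0.036
top 22.5 [3.210e-01 8.915e+00 2.000e-03] 0.037
scene 25 [-3.741e+00  7.873e+00 -1.000e-03] 0.037
scene 22.5 [-5.889e+00  5.423e+00 -3.000e-03] 0.034
top paste_tin [316.8, 155.8, 339.1, 179.3] [327.7 166.2]
top coupling [175.7, 118.7, 456.9, 295.2] [311.6 214.3]
top square [411.2, 155.7, 446.1, 197.7] [431.4 180. ]
scene paste_tin [210.1, 196.6, 233.1, 231.5] [222.1 213. ]
scene coupling [354.9, 233.5, 391.6, 273.7] [374.3 253.2]
scene square [147.7, 151.7, 200.7, 175.4] [177.2 165.2]
30.3 [-0.41435824  0.71656157 -0.31366015]
```

View pics/scene7.png

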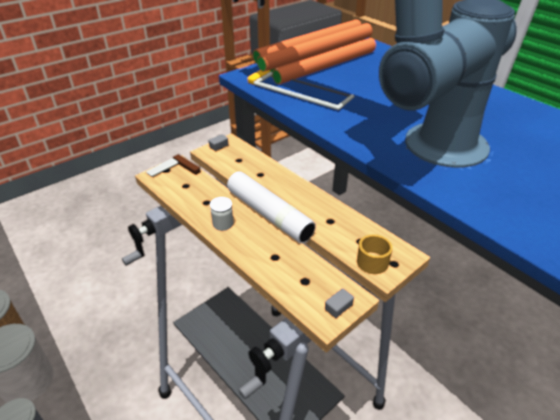

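View pics/top7.png

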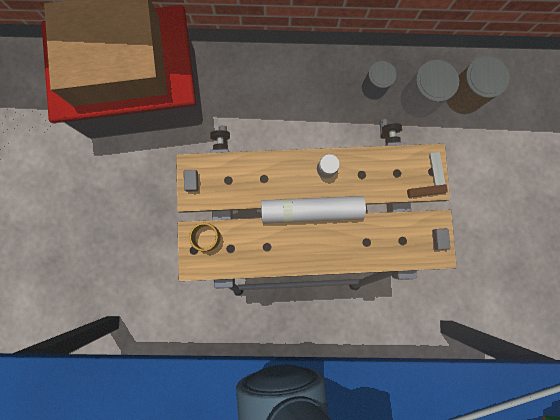

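View pics/wrist6.png

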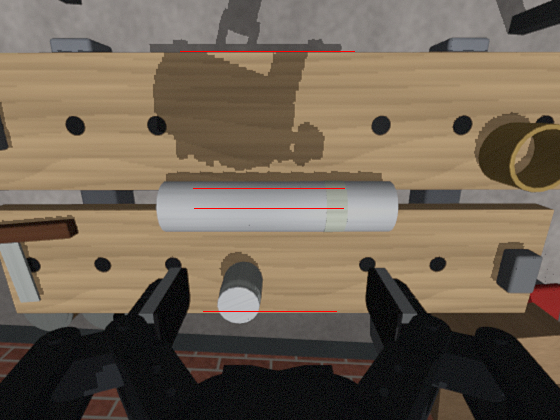

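All views show the pipe lying in the slot, parallel to it, and nothing else moved. Handing in.

```bash
python3 -c "
from plant import job
print(job.job_done())"
```

```text
the job is handed in; nothing more can be done
None
```

The pipe is lying in the slot along both jaws, and I handed the job in at about 30 s of the 59 s allowed. The system reports no verdict.

I rolled it with two spread fingertips pressed on top at about 3–7 N. It took five short strokes from x ≈ −94 mm, and on the last one it dropped in by itself. On each measured full stroke the pipe moved about half as far as the fingertips, so it rolled and did not slide.

**Final position:** The top and wrist cameras put the axis within about 0.4 mm of the slot's middle, parallel to it within about 0.2°, at y ≈ 8.5–9 mm.

**Other objects:** The tin, coupling and square are within 1–2 pixels of where they started, except as noted below. The arm was back at its start pose, clear of everything.

**Checks that disagreed:**
- **Scene camera:** It read x ≈ −4 to −6 mm, but it had the same roughly 5 mm offset from the top camera at the start. Corrected for that, it agrees.
- **Coupling in the last top picture:** The network marked the whole bench as the coupling, so I discarded that one. The scene camera's outline and the pictures show the coupling had not moved.
- **Drop height:** I could not measure the 2.5 mm drop directly. I inferred it from the loss of fingertip force on the last stroke and the pipe settling at the middle.

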